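# Close up the bread corner

### The arm

A 7-joint arm with a two-finger parallel gripper is mounted at the origin on the work surface. World frame = base frame: x ahead of the robot, y to its left, z up, the work surface at z = 0. Lengths are in m, angles in rad, forces in N, time in s.
With the tool pointing down it reaches from about 0.35 to 0.9 m from the base axis. Payload 8.1 kg.
Tool frame: the origin (TCP) lies on the centre line of the jaws, within the pads' length; the fingertips stand 17 mm ahead of it and the grasp point (between the pads) lies 2 mm behind it; z points along the fingers, y is the line along which they close (so a half turn about z gives the same grasp; the last joint's range is limited). The gripper opens to 85 mm and grips with 20 to 120 N. Pads are 22 mm wide; open, the fingers measure 114 mm over their backs; the gripper's body (76 mm by 85 mm) begins 54 mm behind the grasp point. The pads swing forward as they close: fully open they stand 13 mm farther back than shut.
Start: joints at [1.184, 0.434, 0.025, 1.573, -0.012, 1.134, -0.075], TCP at [0.175, -0.6, 0.248] pointing down, gripper open.
Joint ranges: [-2.62, 2.62], [-0.44, 2.09], [-1.27, 1.32], [0.08, 2.57], [-1.32, 4.46], [0.12, 2], [-2.74, 2.74]. Speed limits (rad/s): [2.22, 2.22, 3.01, 3.01, 3.14, 3.14, 3.14].

### API

Orientations are given as a unit quaternion [w, x, y, z].
In Python, from workcell import r, capture, camera_model, models gives the robot as it stands.
- The arm moves only by the tool play_rows, never from a script. Its argument "moves" is a list that holds one entry, the list of rows, each a list of 7 numbers: the turn, a rotation vector about the world's x, y, z in rad, then the shift along the world's x, y, z in mm, then the finger opening in mm, from 0 to 85.4. A call has 1 to 20 rows; each row is the pose to reach, as a shift and turn from the pose commanded when the call began; what a row does not reach only later rows make up. A row lasts 1/8 s, in which the tool goes at most 62.5 mm and 10.7 degrees, less where a joint would pass 70% of its speed; a pose out of reach is approached as far as the arm can. A call with a gripper value outside its range is refused whole. The fingers move at their own pace and stop on an object; "force" is the grip in N (left out, the last holds). Time passes only in rows, so rows that repeat a pose let the fingers close. It gives the time, the measured TCP pose, the force, the opening and the grip force at its end, in the units of the state.
- r.get_state(): the state, without advancing time (a new reading comes with each control period).
- capture(name): name is "side" or "top"; returns (picture, depth): 480x640x3 uint8, red, green, blue; 480x640 float32, m along the optical axis (not along the pixel's ray), 0 where there is no reading.
- camera_model(name): a dict with "camera_matrix" (3x3 intrinsics, pixels), "dist_coeffs" ([k1, k2, p1, p2, k3] as OpenCV has them; the pictures are not rectified), "R" (3x3) and "t" (3): a world point X has camera coordinates R X + t. Camera axes: x right, y down, z forward; pixel columns grow to the right and rows downward; lengths in m; the calibration is good to about 2 mm. A picture is of the moment at which its call begins. camera_model takes no time and is no camera call.
- r.close_job(): hands the job in; it is judged then, once.
Trained networks look in the newest picture that a camera, given by its name, has taken for a name from the list of things; names that differ only in an ending like _2 or _b are one class to them, and where a whole thing is asked for, a point or a joint stands for the part that bears it (a point fixed in the world has none). Each returns a list of dicts, best first, with "score" (0 to 1); they miss things now and then, are a little off and sometimes report something else, mostly with a low value. They report only what shows in the picture. A call takes as long as a camera call.
- models.recognise(thing, camera): "position" ([row, column] in pixels, amid what is visible of it).
- models.trace(thing, camera): "pixels" (480x640 bool, what is visible of it) and "position" ([row, column] in pixels, amid what is visible of it).
- models.landmark_of(thing, camera): "position" ([row, column] in pixels: a listed point, or the origin of a listed thing).
The state is a dict: "clock": time; "joints": joint angles; "joint_vel": joint speeds; "joint_efforts": joint torques, N m; "ee_pos": TCP position; "tcp_rot": TCP orientation; "contact_force": force on the tool from outside, world axes, zero at the start; "wrist_torque": the same for the moment, N m; "gripper_width": opening from 0.0 (shut) to 1.0 (fully open); "grip_force": force on a finger pad.
Only numpy, scipy, OpenCV 4.12 (cv2) and the standard library are available. Lean on these libraries where they do the work, as an engineer would, in place of code of your own. Each camera call takes 0.05 s, during which the arm holds its last target. There are 200 camera calls.

### The job

Breakfast is over, so close up the bread corner: with the fingertips push both drawers of the low wooden chest fully home, and push the raised lid of the bread bin all the way down shut, in any order. Do it gently, without slamming, and only push: do not pull the drawers farther out or swing the lid farther back, and nothing is to be gripped or lifted. Leave everything else standing where it is.

Things in the scene. Friction and masses are not known exactly. Their poses are not given: they have to be found in the camera images.
- chest: low beech chest with two side-by-side drawers, fixed to the worktop; carcass 180 mm deep (x) by 220 mm wide (y) by 100 mm high. Origin: centre of its underside. Its x axis points from the drawer side into the chest (drawers shut along +x), z up. Chest and bread bin may stand either way round, left or right
- wide_drawer (a joint): travel of the wider drawer (on the chest's +y side), m: 0 = fully shut, grows as it comes out, stop at 0.12; starts 0.025 to 0.07 out. It runs on plain runners: about 1.5 N of friction plus 6 N per m/s, stays where left, 0.5 kg
- wide_drawer_face (a point): centre of the outer face (the side towards the robot) of the wider drawer's front panel, which is 121 mm wide, 84 mm high (from 6 to 90 mm above the worktop) and 15 mm thick, plain, with no handle, only a painted dark dot standing for a finger hole. It moves with the drawer. This point is 50 mm above the worktop. x axis: level, the direction in which the drawer is pushed shut; z up.
- narrow_drawer (a joint): travel of the narrower drawer (on the chest's -y side), m: the same meaning, starts and feel as the wide drawer
- narrow_drawer_face (a point): centre of the outer face (the side towards the robot) of the narrower drawer's front panel, which is 91 mm wide, 84 mm high (from 6 to 90 mm above the worktop) and 15 mm thick, plain, with no handle, only a painted dark dot standing for a finger hole. It moves with the drawer. This point is 50 mm above the worktop. x axis: level, the direction in which the drawer is pushed shut; z up.
- bin: painted steel bread bin, fixed to the worktop, open-topped body 200 mm deep (x) by 220 mm wide (y) by 130 mm high. Origin: on its underside, mid-width, 50 mm behind (+x of) the centre of the body. Its x axis points from its front to its hinge side, z up
- lid (a joint): angle of the bread bin's beech lid, rad: 0 = closed flat on the bin, grows as the front edge rises, pi/2 = upright; starts at 0.6 to 1.3. The hinge is stiff (about 0.6 N m of friction), so the lid stays at any angle and must be pushed all the way down; about 0.3 kg. The lid is a plain board 205 mm from hinge axis to front edge, 226 mm wide, 12 mm thick, no handle
- bin_hinge (a point): middle of the lid's hinge axis, at the bin's far upper rim, 130 mm above the worktop; axes as the bin's, hinge axis along y. The hinge axis lies in the lid's lower face, so the closed lid's top is 12 mm higher than this point
- lid_edge (a point): middle of the lid's free (front) edge, on its outer face (the face that is on top when closed); moves with the lid. x along the lid from the free edge to the hinge, z out of the outer face
- mill: bystander, loose: dark wooden pepper mill, 40 mm diameter, 120 mm tall, standing between chest and bin. Origin: centre of its underside
- cup: bystander, loose: small white espresso cup without a handle, 54 mm diameter, 60 mm tall, standing near the middle, towards the robot. Origin: centre of its underside
- tin: bystander, loose: metal tea tin, 56 mm diameter, 70 mm tall, standing on the rear half of the chest's top. Origin: centre of its underside
- oil: bystander, loose: green glass oil bottle, 60 mm diameter, 210 mm tall, on the left side. Origin: centre of its underside
- jam: bystander, loose: jam jar, 60 mm diameter, 85 mm tall, on the right side. Origin: centre of its underside
- tumbler: bystander, loose: drinking glass, 68 mm diameter, 100 mm tall, on the left side. Origin: centre of its underside
- spoon: bystander, loose: wooden spoon lying flat, on the right side, about 250 mm long. Origin: on its axis, at its underside

How it is judged:
By the outcome, as a careful person would: the job done as asked, in the order asked, and still so for the second after the job is handed in, with the robot touching nothing.
It also fails if it takes over 69 s, if anything falls off the work surface, if the arm or the gripper's body presses on something with over 40 N, if the wrist force passes 120 N, or if a joint passes its speed limit or range.

## Working session

There is one attempt and no reset: what is moved stays moved. The work goes in short steps, Python scripts to look and compute and a tool call to move; the robot and the scene stay as the last step left them, time stands still between calls to the robot, and variables do not carry over. Pictures are saved under pics/ and viewed, at most 10 in all, crops included, and the job is handed in when it is done.

Besides the shell and the picture viewer there is one more tool, called after "Call:" as name([rows], argument=value, ...), one row to a line, values as JSON. play_rows: Moves the arm, as the interface text tells. Its arguments: {"type":"object","properties":{"moves":{"type":"array"},"force":{"type":"number"}},"required":["moves"]}

```bash
mkdir -p pics; cat > h.py <<'E'
import numpy as np, cv2
from workcell import r, capture, camera_model, models
def world(cam, depth, mask):
    m=camera_model(cam); K=np.array(m["camera_matrix"]);D=np.array(m["dist_coeffs"]);R=np.array(m["R"]);t=np.array(m["t"])
    v,u=np.nonzero(mask&(depth>0)); z=depth[v,u]
    n=cv2.undistortPoints(np.stack([u,v],1).astype(float)[:,None],K,D)[:,0]
    return (np.c_[n*z[:,None],z]-t)@R
def save(name,img): cv2.imwrite(f"pics/{name}.png",img[:,:,::-1])
E
python3 - <<'E'
from h import *
for c in ["side","top"]:
    p,d=capture(c); save(c+"0",p); np.save(c+"d.npy",d)
    m=camera_model(c); R=np.array(m["R"]);print(c,"campos",(-R.T@np.array(m["t"])).round(3), "fwd",R[2].round(2))
    for th in ["chest","wide_drawer","narrow_drawer","bin","lid","mill","cup","tin","oil","jam","tumbler","spoon"]:
        o=models.trace(th,c)
        if not o: print(th,None);continue
        w=world(c,d,o[0]["pixels"])
        print(th,round(o[0]["score"],2),np.round(o[0]["position"]),len(w),"p3,50,97",*(np.percentile(w,[3,50,97],axis=0).round(3).tolist() if len(w) else []))
        np.save(f"m_{c}_{th}.npy",o[0]["pixels"])
    for th in ["wide_drawer_face","narrow_drawer_face","bin_hinge","lid_edge","bin","chest"]:
        o=models.landmark_of(th,c)
        for a in o[:1]:
            v,u=np.round(a["position"]).astype(int); k=np.zeros((480,640),bool)
            if 0<=v<480 and 0<=u<640: k[v,u]=1
            print("LM",th,round(a["score"],2),v,u,world(c,d,k).round(3).tolist())
E
```

```text
side campos [-0.092  0.916  1.061] fwd [ 0.45 -0.62 -0.64]
chest 0.91 [318. 243.] 10792 p3,50,97 [0.487, 0.16, 0.013] [0.577, 0.284, 0.096] [0.715, 0.371, 0.103]
wide_drawer 0.91 [351. 255.] 1999 p3,50,97 [0.502, 0.259, 0.014] [0.506, 0.31, 0.051] [0.583, 0.37, 0.091]
narrow_drawer 0.56 [318. 291.] 1633 p3,50,97 [0.485, 0.16, 0.013] [0.494, 0.202, 0.056] [0.566, 0.245, 0.091]
bin 0.77 [197. 374.] 8581 p3,50,97 [0.471, -0.373, 0.005] [0.57, -0.222, 0.086] [0.684, -0.137, 0.269]
lid 0.6 [153. 370.] 1825 p3,50,97 [0.521, -0.358, 0.144] [0.593, -0.229, 0.222] [0.681, -0.136, 0.275]
mill 0.92 [240. 288.] 559 p3,50,97 [0.666, -0.032, 0.0] [0.677, 0.011, 0.055] [0.7, 0.02, 0.115]
cup 0.95 [282. 363.] 553 p3,50,97 [0.431, -0.027, 0.007] [0.453, 0.005, 0.042] [0.477, 0.022, 0.062]
tin 0.9 [271. 214.] 873 p3,50,97 [0.659, 0.228, 0.106] [0.675, 0.258, 0.155] [0.705, 0.274, 0.173]
oil 0.71 [378. 196.] 2131 p3,50,97 [0.508, 0.438, 0.007] [0.523, 0.467, 0.112] [0.551, 0.486, 0.21]
jam 0.83 [191. 459.] 645 p3,50,97 [0.396, -0.479, 0.008] [0.419, -0.442, 0.056] [0.446, -0.429, 0.087]
tumbler 0.87 [4
[... 1351 characters left out ...]
242, 0.167] [0.704, 0.266, 0.174]
oil 0.91 [251. 157.] 707 p3,50,97 [0.507, 0.425, 0.001] [0.53, 0.442, 0.132] [0.563, 0.47, 0.21]
jam 0.45 [250. 157.] 625 p3,50,97 [0.507, 0.425, 0.018] [0.528, 0.442, 0.135] [0.555, 0.469, 0.21]
tumbler 0.72 [301. 158.] 541 p3,50,97 [0.366, 0.421, 0.002] [0.397, 0.467, 0.06] [0.424, 0.483, 0.102]
spoon 0.76 [211. 470.] 389 p3,50,97 [0.544, -0.552, -0.002] [0.649, -0.476, 0.012] [0.692, -0.435, 0.022]
LM wide_drawer_face 0.78 267 210 [[0.502, 0.315, 0.023]]
LM narrow_drawer_face 0.68 270 251 [[0.485, 0.188, 0.062]]
LM bin_hinge 0.56 194 403 [[0.671, -0.244, 0.155]]
LM lid_edge 0.88 229 424 [[0.546, -0.273, 0.27]]
LM chest 0.75 224 232 [[0.613, 0.237, 0.097]]
```

```bash
python3 - <<'E'
from h import *
ld=lambda c,t:np.load(f"m_{c}_{t}.npy"); er=lambda m:cv2.erode(m.astype(np.uint8),np.ones((3,3)))>0
for c in ["side","top"]:
    d=np.load(c+"d.npy"); lidm=er(ld(c,"lid"))
    w=world(c,d,lidm)
    for _ in range(4):
        m=np.median(w,0); m=w.mean(0); n=np.linalg.svd(w-m,full_matrices=False)[2][2]; n*=np.sign(n[2]); w=w[abs((w-m)@n)<.006]
    print(c,"lid plane n",n.round(3),"mean",m.round(3),"angle",np.arccos(n[2]).round(3),"yaw",np.arctan2(-n[1],-n[0]).round(3),len(w))
    print(" rect(xy)",cv2.boxPoints(cv2.minAreaRect(w[:,:2].astype(np.float32))).round(3).tolist(),"zmin/max",np.percentile(w[:,2],[1,99]).round(3))
    for t in ["wide_drawer","narrow_drawer"]:
        w=world(c,d,er(ld(c,t))); q=w[(w[:,2]>.02)&(w[:,2]<.08)]; q=q[q[:,0]<np.percentile(q[:,0],10)+.03]
        for _ in range(5):
            f=np.polyfit(q[:,1],q[:,0],1); q=q[abs(q[:,0]-np.polyval(f,q[:,1]))<.005]
        print(" ",t,"yaw",-np.arctan(f[0]).round(3),"mid",np.median(q,0).round(3),len(q),q[:,1].min().round(3),q[:,1].max().round(3))
    w=world(c,d,er(ld(c,"chest"))); q=w[(w[:,2]>.096)&(w[:,2]<.106)]
    b=cv2.minAreaRect(q[:,:2].astype(np.float32)); print(" chest top",b,cv2.boxPoints(b).round(3).tolist())
    save("v"+c,cv2.resize(cv2.imread(f"pics/{c}0.png")[120:440,100:540,::-1],(800,582)))
E
```

```text
side lid plane n [0.653 0.119 0.748] mean [ 0.594 -0.232  0.22 ] angle 0.725 yaw -2.961 1466
 rect(xy) [[0.5120000243186951, -0.14900000393390656], [0.5490000247955322, -0.37400001287460327], [0.6970000267028809, -0.3490000069141388], [0.6610000133514404, -0.125]] zmin/max [0.149 0.276]
  wide_drawer yaw -0.008 mid [0.504 0.317 0.052] 749 0.254 0.372
  narrow_drawer yaw -0.029 mid [0.487 0.204 0.052] 492 0.155 0.247
 chest top ((0.6328701376914978, 0.26287826895713806), (0.22084484994411469, 0.18055038154125214), 89.34795379638672) [[0.5410000085830688, 0.15299999713897705], [0.722000002861023, 0.1509999930858612], [0.7239999771118164, 0.3720000088214874], [0.5440000295639038, 0.37400001287460327]]
top lid plane n [0.659 0.106 0.744] mean [ 0.604 -0.254  0.216] angle 0.731 yaw -2.982 3713
 rect(xy) [[0.515999972820282, -0.15800000727176666], [0.5509999990463257, -0.37599998712539673], [0.7039999961853027, -0.35100001096725464], [0.6679999828338623, -0.13300000131130219]] zmin/max [0.145 0.277]Traceback (most recent call last):
  File "<stdin>", line 13, in <module>
    raise TypeError("expected non-empty vector for x")
TypeError: expected non-empty vector for x
```

View pics/side0.png

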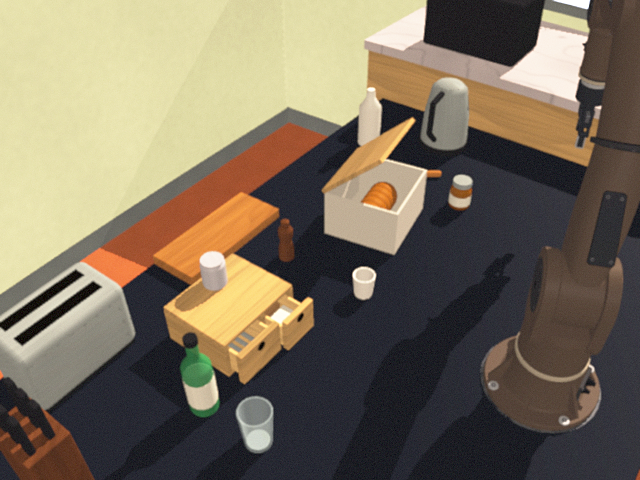

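View pics/top0.png

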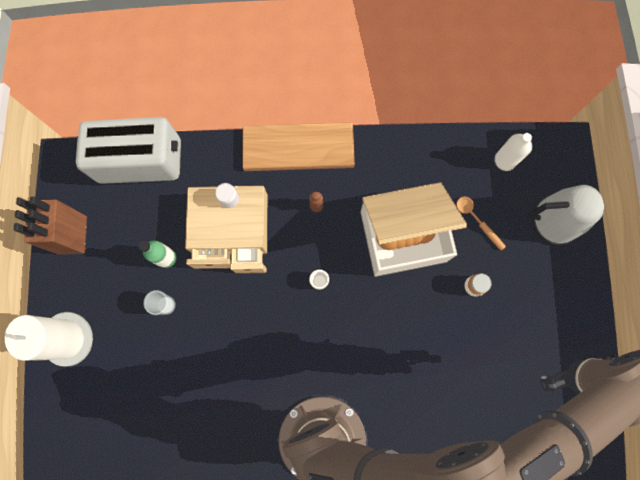

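```bash
python3 - <<'E'
from h import *
from scipy.spatial.transform import Rotation as Ro
s=r.get_state(); print(s); q=s["tcp_rot"]; print(Ro.from_quat([q[1],q[2],q[3],q[0]]).as_matrix().round(3))
H=np.array([.679,-.241,.130]); e=np.array([np.cos(.166),np.sin(.166)])
for a in [.73,.6,.5,.4,.3,.2,.15,.1,.05,0]:
    rho=.165*np.cos(a)-.012*np.sin(a)-.013; print(a,(H[:2]-rho*e).round(3),"tcp z",(.13+.165*np.sin(a)+.012*np.cos(a)+.017).round(3))
E
```

```text
{'clock': 1.9, 'joints': array([ 1.18441406,  0.43450991,  0.02503552,  1.57321865, -0.01157835,
        1.13398549, -0.07512692]), 'joint_vel': array([-0.00087055,  0.00104343,  0.00052775, -0.00014927,  0.00111461,
       -0.00072211,  0.00048459]), 'joint_efforts': array([-2.49233824e-05, -6.70277238e+01,  1.02391362e+00, -3.16559172e+01,
        1.54234649e-02,  2.29071542e-03,  4.08894294e-06]), 'ee_pos': array([ 0.17494334, -0.60002598,  0.24830987]), 'tcp_rot': array([ 1.68659570e-05,  9.89959878e-01,  1.41348643e-01, -2.03005214e-05]), 'contact_force': array([ 0.23470664, -0.1156371 ,  0.33006271]), 'wrist_torque': array([-0.00704844,  0.02973996,  0.03372253]), 'grip_force': 0.0, 'gripper_width': 0.9989640210102332}
[[ 0.96  0.28 -0.  ]
 [ 0.28 -0.96 -0.  ]
 [-0.    0.   -1.  ]]
0.73 [ 0.578 -0.258] tcp z 0.266
0.6 [ 0.564 -0.26 ] tcp z 0.25
0.5 [ 0.555 -0.262] tcp z 0.237
0.4 [ 0.547 -0.263] tcp z 0.222
0.3 [ 0.54  -0.264] tcp z 0.207
0.2 [ 0.535 -0.265] tcp z 0.192
0.15 [ 0.533 -0.266] tcp z 0.184
0.1 [ 0.531 -0.266] tcp z 0.175
0.05 [ 0.53  -0.266] tcp z 0.167
0 [ 0.529 -0.266] tcp z 0.159
```

Call:
play_rows([
  [[0,0,0,0,0,50,0],[0,0,0,0,0,100,0],[0,0,0,0,0,150,0],[0,0,-0.01,30,25,150,0],[0,0,-0.03,70,60,150,0],[0,0,-0.05,110,93,150,0],[0,0,-0.07,150,127,150,0],[0,0,-0.09,190,161,150,0],[0,0,-0.12,230,195,150,0],[0,0,-0.12,270,229,150,0],[0,0,-0.12,310,263,150,0],[0,0,-0.12,345,292,150,0],[0,0,-0.12,375,318,150,0],[0,0,-0.12,395,335,150,0],[0,0,-0.12,403,342,150,0],[0,0,-0.12,403,342,120,0],[0,0,-0.12,403,342,90,0],[0,0,-0.12,403,342,65,0],[0,0,-0.12,403,342,50,0],[0,0,-0.12,403,342,50,0]],
])

```text
clock: 4.4
ee_pos: [0.5772, -0.2585, 0.2977]
tcp_rot: [-0.0, 0.997, 0.081, -0.001]
contact_force: [0.4, -0.4, 0.7]
gripper_width: -0.002
grip_force: 0.0
```

Call:
play_rows([
  [[0,0,0,0,0,-15,0],[0,0,0,0,0,-25,0],[0,0,0,0,0,-31,0],[0,0,0,-5,-1,-37,0],[0,0,0,-9,-1,-42,0],[0,0,0,-13,-2,-47,0],[0,0,0,-17,-3,-52,0],[0,0,0,-20,-3,-56,0],[0,0,0,-23,-4,-61,0],[0,0,0,-27,-4,-67,0],[0,0,0,-30,-5,-73,0],[0,0,0,-33,-5,-79,0],[0,0,0,-35,-6,-85,0],[0,0,0,-38,-6,-91,0],[0,0,0,-40,-7,-97,0],[0,0,0,-42,-7,-102,0],[0,0,0,-43,-7,-106,0],[0,0,0,-43,-7,-106,0]],
])

```text
clock: 6.65
ee_pos: [0.5346, -0.2649, 0.1918]
tcp_rot: [-0.0, 0.997, 0.082, -0.0]
contact_force: [-0.3, 0.1, -0.2]
gripper_width: -0.003
grip_force: 0.0
```

```bash
cat >> h.py <<'E'
def lid(c,tag=None):
    p,d=capture(c); o=models.trace("lid",c)
    if tag: save(tag,p)
    if not o: return print("no lid")
    w=world(c,d,cv2.erode(o[0]["pixels"].astype(np.uint8),np.ones((3,3)))>0)
    for _ in range(5):
        m=w.mean(0); n=np.linalg.svd(w-m,full_matrices=False)[2][2]; n*=np.sign(n[2]); w=w[abs((w-m)@n)<.006]
    print(c,"n",n.round(3),"mean",m.round(3),"ang",np.arccos(n[2]).round(3),"z",np.percentile(w[:,2],[1,50,99]).round(3),len(w))
E
python3 - <<'E'
from h import *
lid("top"); lid("side","side1")
E
```

```text
top n [0.196 0.036 0.98 ] mean [ 0.586 -0.205  0.16 ] ang 0.201 z [0.14  0.158 0.184] 2484
side n [0.196 0.038 0.98 ] mean [ 0.576 -0.239  0.163] ang 0.201 z [0.141 0.162 0.183] 3073
```

View pics/side1.png

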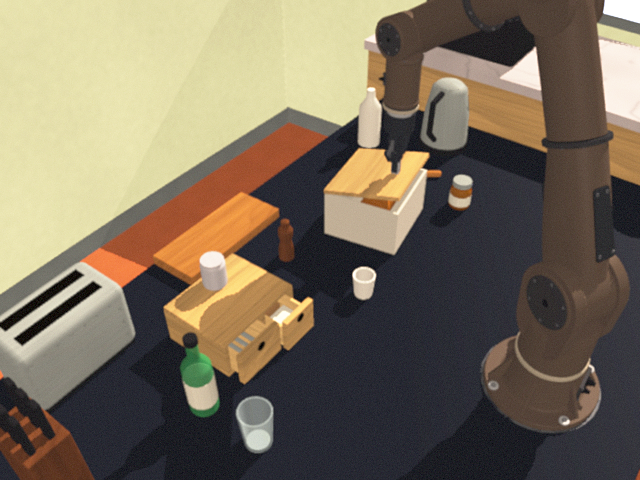

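The lid is following as predicted: it is now at 0.20 rad, with the fingertip on it at about pixel (165, 396). Next I'll close the rest of it slowly.

Call:
play_rows([
  [[0,0,0,-1,0,-4,0],[0,0,0,-2,0,-8,0],[0,0,0,-3,0,-12,0],[0,0,0,-3,0,-15,0],[0,0,0,-4,0,-18,0],[0,0,0,-4,0,-21,0],[0,0,0,-4,0,-23,0],[0,0,0,-5,0,-25,0],[0,0,0,-5,0,-27,0],[0,0,0,-5,0,-28,0],[0,0,0,-5,0,-29,0],[0,0,0,-5,0,-30,0],[0,0,0,-5,0,-31,0],[0,0,0,-5,0,-32,0],[0,0,0,-5,0,-32,0]],
])

```text
clock: 8.72
ee_pos: [0.5299, -0.2647, 0.1601]
tcp_rot: [-0.0, 0.997, 0.082, -0.0]
contact_force: [-0.6, -0.2, 0.7]
gripper_width: 0.005
grip_force: 0.0
```

Call:
play_rows([
  [[0,0,0,0,0,-0.5,0],[0,0,0,0,0,-1,0],[0,0,0,0,0,-1.5,0],[0,0,0,0,0,-2,0],[0,0,0,0,0,-2,0]],
])

```text
clock: 9.35
ee_pos: [0.53, -0.2647, 0.1596]
tcp_rot: [0.0, 0.997, 0.082, 0.0]
contact_force: [-5.3, 2.0, 13.9]
gripper_width: -0.003
grip_force: 7.0
```

Call:
play_rows([
  [[0,0,0,0,0,20,0],[0,0,0,0,0,70,0],[0,0,0,0,0,120,0],[0,0,0,0,0,170,0],[0,0,-0.02,-5,30,190,0],[0,0,-0.04,-15,75,200,0],[0,0,-0.06,-25,120,200,0],[0,0,-0.08,-35,165,200,0],[0,0,-0.1,-45,210,200,0],[0,0,-0.12,-55,255,200,0],[0,0,-0.14,-65,300,200,0],[0,0,-0.16,-75,345,200,0],[0,0,-0.17,-85,390,200,0],[0,0,-0.17,-90,430,200,0],[0,0,-0.17,-90,458,200,0],[0,0,-0.17,-90,470,170,0],[0,0,-0.17,-90,470,120,0],[0,0,-0.17,-90,470,70,0],[0,0,-0.17,-90,470,30,0],[0,0,-0.17,-90,470,30,0]],
])

```text
clock: 11.85
ee_pos: [0.4382, 0.2041, 0.1861]
tcp_rot: [0.001, 1.0, -0.003, -0.003]
contact_force: [0.4, -0.3, 0.5]
gripper_width: -0.0
grip_force: 0.0
```

```bash
python3 - <<'E'
from h import *
lid("side"); lid("top")
E
```

```text
side n [0.001 0.004 1.   ] mean [ 0.569 -0.252  0.142] ang 0.004 z [0.136 0.142 0.146] 3648
top n [0.001 0.001 1.   ] mean [ 0.578 -0.261  0.142] ang 0.001 z [0.136 0.142 0.147] 5353
```

Call:
play_rows([
  [[0,0,0,0,0,-40,0],[0,0,0,0,0,-80,0],[0,0,0,0,0,-105,0],[0,0,0,0,0,-116,0],[0,0,0,12,0,-116,0],[0,0,0,22,0,-116,0],[0,0,0,28,0,-116,0],[0,0,0,32,0,-116,0],[0,0,0,36,0,-116,0],[0,0,0,40,0,-116,0],[0,0,0,44,0,-116,0],[0,0,0,48,0,-116,0],[0,0,0,52,0,-116,0],[0,0,0,56,0,-116,0],[0,0,0,60,0,-116,0],[0,0,0,64,0,-116,0],[0,0,0,67,0,-116,0],[0,0,0,69,0,-116,0],[0,0,0,71,0,-116,0],[0,0,0,71,0,-116,0]],
])

```text
clock: 14.55
ee_pos: [0.5113, 0.2052, 0.0724]
tcp_rot: [-0.0, 1.0, -0.003, 0.0]
contact_force: [-0.5, 0.5, -0.4]
gripper_width: 0.001
grip_force: 0.2
```

```bash
python3 - <<'E'
from h import *
p,d=capture("side"); save("side2",p[200:440,100:420].repeat(2,0).repeat(2,1))
o=models.landmark_of("narrow_drawer_face","side"); print(o and o[0])
E
```

```text
{'position': [317.2, 289.1], 'score': 0.8}
```

View pics/side2.png

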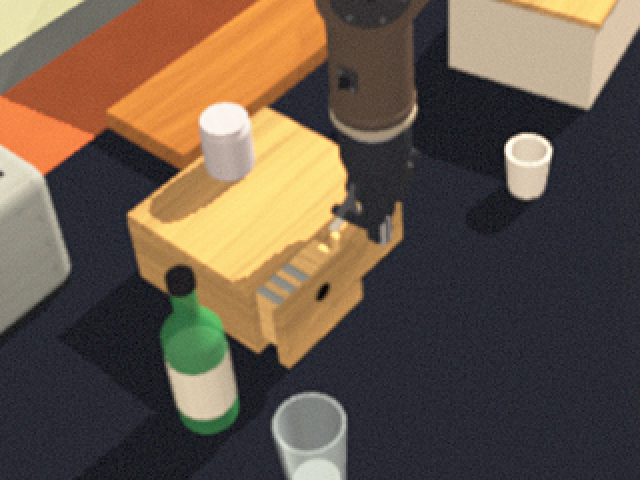

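Lid shut; the fingertip is on the narrow front (crop pixel ~(235, 380)), and its drawer is nearly in. The wide drawer is still out. I'll go on in small steps.

Call:
play_rows([
  [[0,0,0,1,0,0,0],[0,0,0,2,0,0,0],[0,0,0,3,0,0,0],[0,0,0,4,0,0,0],[0,0,0,5,0,0,0],[0,0,0,6,0,0,0],[0,0,0,6,0,0,0]],
])

```text
clock: 15.52
ee_pos: [0.5171, 0.2049, 0.0723]
tcp_rot: [0.0, 1.0, -0.003, 0.0]
contact_force: [-1.9, 0.7, 0.5]
gripper_width: -0.001
grip_force: 0.3
```

Call:
play_rows([
  [[0,0,0,1,0,0,0],[0,0,0,2,0,0,0],[0,0,0,3,0,0,0],[0,0,0,3,0,0,0]],
])

```text
clock: 16.02
ee_pos: [0.5202, 0.2049, 0.0723]
tcp_rot: [0.0, 1.0, -0.003, 0.0]
contact_force: [-1.3, -1.3, -0.7]
gripper_width: -0.001
grip_force: 0.4
```

Call:
play_rows([
  [[0,0,0,1,0,0,0],[0,0,0,2,0,0,0],[0,0,0,3,0,0,0],[0,0,0,4,0,0,0],[0,0,0,4,0,0,0]],
])

```text
clock: 16.65
ee_pos: [0.5204, 0.2048, 0.0721]
tcp_rot: [0.001, 1.0, -0.002, -0.003]
contact_force: [-14.8, -1.0, 11.3]
gripper_width: -0.0
grip_force: 7.4
```

Call:
play_rows([
  [[0,0,0,-10,0,0,0],[0,0,0,-35,0,0,0],[0,0,0,-64,0,0,0],[0,0,0,-64,30,0,0],[0,0,0,-64,65,0,0],[0,0,0,-64,92,0,0],[0,0,0,-64,100,0,0],[0,0,0,-54,100,0,0],[0,0,0,-44,100,0,0],[0,0,0,-36,100,0,0],[0,0,0,-32,100,0,0],[0,0,0,-28,100,0,0],[0,0,0,-24,100,0,0],[0,0,0,-20,100,0,0],[0,0,0,-16,100,0,0],[0,0,0,-12,100,0,0],[0,0,0,-9,100,0,0],[0,0,0,-7,100,0,0],[0,0,0,-5,100,0,0],[0,0,0,-5,100,0,0]],
])

```text
clock: 19.15
ee_pos: [0.5193, 0.3052, 0.0724]
tcp_rot: [-0.0, 1.0, -0.003, 0.0]
contact_force: [0.1, -0.7, -0.8]
gripper_width: -0.002
grip_force: 0.2
```

Call:
play_rows([
  [[0,0,0,1,0,0,0],[0,0,0,2,0,0,0],[0,0,0,3,0,0,0],[0,0,0,4,0,0,0],[0,0,0,5,0,0,0],[0,0,0,5,0,0,0]],
])

```text
clock: 19.9
ee_pos: [0.5216, 0.3052, 0.0723]
tcp_rot: [0.001, 1.0, -0.002, -0.002]
contact_force: [-10.8, -2.0, 7.2]
gripper_width: 0.003
grip_force: 5.2
```

Both drawers are against their stops. I'll back off, rise clear and check.

Call:
play_rows([
  [[0,0,0,-10,0,0,0],[0,0,0,-40,0,0,0],[0,0,0,-80,0,0,0],[0,0,0,-100,-30,30,0],[0,0,0,-110,-80,70,0],[0,0,0,-110,-130,110,0],[0,0,0,-110,-180,150,0],[0,0,0,-110,-230,180,0],[0,0,0,-110,-280,200,0],[0,0,0,-110,-330,200,0],[0,0,0,-110,-380,200,0],[0,0,0,-110,-400,200,0],[0,0,0,-110,-400,200,0]],
])

```text
clock: 21.52
ee_pos: [0.4139, -0.0965, 0.2724]
tcp_rot: [0.0, 1.0, -0.005, 0.0]
contact_force: [-0.8, 0.8, -0.0]
gripper_width: -0.0
grip_force: 0.0
```

```bash
python3 - <<'E'
from h import *
lid("top","top3")
p,d=capture("side"); save("side3",p)
for t in ["wide_drawer","narrow_drawer","mill","cup","tin","oil","jam","tumbler"]:
    o=models.trace(t,"side")
    if o: w=world("side",d,o[0]["pixels"]); print(t,round(o[0]["score"],2),np.percentile(w,[10,50,97],axis=0).round(3).tolist())
c=world("side",d,np.ones((480,640),bool)); 
for y in np.arange(.16,.37,.02):
    q=c[(abs(c[:,1]-y)<.008)&(c[:,2]>.03)&(c[:,2]<.08)&(c[:,0]>.45)&(c[:,0]<.56)]; print(y.round(2),np.median(q[:,0]).round(4),len(q))
E
```

```text
top n [0.002 0.    1.   ] mean [ 0.587 -0.271  0.142] ang 0.002 z [0.136 0.142 0.147] 4656
wide_drawer 0.72 [[0.53, 0.264, 0.016], [0.533, 0.317, 0.059], [0.548, 0.37, 0.091]]
narrow_drawer 0.97 [[0.53, 0.164, 0.019], [0.532, 0.204, 0.06], [0.546, 0.244, 0.092]]
mill 0.87 [[0.668, -0.001, 0.017], [0.676, 0.01, 0.062], [0.696, 0.019, 0.115]]
cup 0.72 [[0.433, -0.026, 0.016], [0.451, 0.002, 0.042], [0.477, 0.021, 0.062]]
tin 0.66 [[0.661, 0.234, 0.111], [0.675, 0.257, 0.154], [0.709, 0.274, 0.173]]
oil 0.59 [[0.509, 0.448, 0.029], [0.523, 0.467, 0.115], [0.548, 0.486, 0.21]]
jam 0.79 [[0.399, -0.466, 0.013], [0.418, -0.442, 0.055], [0.447, -0.43, 0.087]]
tumbler 0.89 [[0.368, 0.428, 0.024], [0.395, 0.456, 0.066], [0.426, 0.486, 0.101]]
0.16 0.531 69
0.18 0.5308 74
0.2 0.531 82
0.22 0.5316 74
0.24 0.5325 91
0.26 0.5322 89
0.28 0.532 83
0.3 0.5312 79
0.32 0.5312 91
0.34 0.5316 92
0.36 0.5331 102
```

View pics/side3.png

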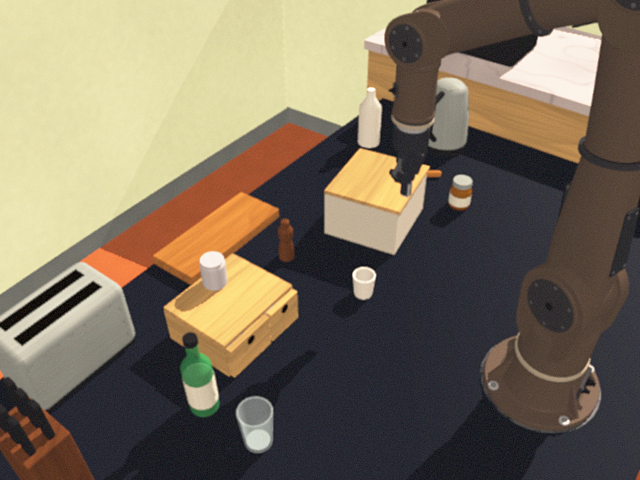

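The picture shows both fronts flush (around (337, 253) and (310, 282)) and level with each other at x ≈ 0.531–0.532. The lid is flat (around (180, 378)), nothing else has moved and the arm is clear.

```bash
python3 -c "
from workcell import r
print(r.close_job())"
```

```text
the job is handed in; nothing more can be done
None
```

Both drawers are pushed fully home and the bread bin lid is shut flat; in the last pictures the other things I measured stand where they were (the spoon I did not re-measure), and the job is handed in at about 22 s.

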